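Empty the tip tray and pin it shut

TASK

Lift the tip tray by its bar handle until all three steel tubes roll out into the baking pan, then lower it gently until it rests right down. Then take the locking pin from its upright stand and push it down through the sloping slot in the tray's lug, feeling along the channel until it drops into the hidden hole and its collar is down on the lug. Let go of it there, and leave the jar, the bowl and the spatula where they are.

Things in the scene. Friction and masses are not known exactly. Their poses are not given: they have to be found in the camera images.
- tray (a joint): Hinge of the tip tray (black sheet steel, 165 x 160 mm, walls 32 mm high, open on the hinge side, 0.7 kg). 0 = right down, floor sloping 4 degrees towards the handle; grows to 1.0 rad as the handle is lifted. Beyond about 0.25 rad the tubes roll out over the hinge side. Nothing holds it up: it falls if let go. Lowering faster than about 1 rad/s is not gentle.
- tray_handle (a point): Middle of the tray's round steel bar handle, 12 mm thick and 110 mm long, parallel to the hinge, 44 mm clear of the tray's front wall and open below. Point on the bar's axis; about 213 mm from the hinge axis. Moves with the tray.
- tray_hinge (a point): Middle of the hinge axis, 100 mm above the table. Its x axis points from the handle side level to the pan side; its y axis is the hinge axis (lifting the tray is a positive turn about y); z up. Fixed. Below it, on the pan side, stands the fixed black baking pan, 230 x 220 mm, from x = 22 to 252 mm and y = -110 to 110 mm of this point, walls 60 mm high (30 mm next to the tray).
- tube0: Steel forming tube, 24 mm across, 110 mm long, 80 g, lying in the tray at the start. Origin at its middle; y axis along it.
- tube1: Another such tube.
- tube2: Another such tube.
- lock: Steel lock housing fixed beside the tray (right side seen from the robot), its face sloping at 35 degrees. Origin: middle of the slot, on the upper face of the tray's lug when the tray is down. z: outward along the pin's way, 35 degrees from vertical, leaning back towards the robot; y: along the slot, parallel to the hinge; x: up the slope. The lug is 6 mm thick, its slot 64 mm (y) x 26 mm (x).
- lock_floor (a point): Middle of the channel's flat steel floor, 31 mm below lock's origin along its -z; same axes. The channel above it, under the lug, is 56 mm (y) x 18 mm (x). The floor has one hole, 17 mm (y) x 18 mm (x), open 45 mm down, its middle anywhere within 18 mm of this point along y. The hole is hidden from above and not listed: feel for it with the pin's tip.
- pin: Locking pin, about 130 g: steel shaft 12 mm thick with a round tip, 70 mm long below a 34 mm collar 5 mm thick; above the collar a black square grip 24 x 24 mm, 50 mm high. Origin: middle of the collar's underside; z axis towards the grip (grip from 5 to 55 mm), x and y square to the grip's flats. Stands upright at the start. The tip is at z = -70 mm.
- pin_tip (a point): Tip of the pin's shaft.
- pin_stand: Aluminium block 60 x 60 mm, 76 mm high on a 90 mm foot, with an upright 15 mm hole in which the pin stands, collar on top. Origin at the middle of its underside. Fixed. It and the jar may change places.
- jar: Clear jar with steel lid, 72 mm across, 110 mm high; leave alone. Origin at the middle of its underside.
- bowl: Steel bowl, 130 mm across, 60 mm high; leave alone. Origin at the middle of its underside.
- spatula: Spatula with a wooden handle lying on the table to the left of the tray; leave alone.
Things that resemble listed ones, but are neither listed nor needed, are in the scene too. Leave any yellow look-alike of the pin alone. What is shaped like the tube0 but yellow is not meant.

How it is judged:
By the outcome, as a careful person would: the job done as asked, in the order asked, and still so for the second after the job is handed in, with the robot touching nothing.
It also fails if it takes over 61 s, if anything falls off the work surface, if the arm or the gripper's body presses on something with over 40 N, if the wrist force passes 120 N, or if a joint passes its speed limit or range.

ROBOT

A 6-joint arm with a two-finger parallel gripper is mounted at the origin on the work surface. World frame = base frame: x ahead of the robot, y to its left, z up, the work surface at z = 0. Lengths are in m, angles in rad, forces in N, time in s.
With the tool pointing down it reaches from about 0.225 to 0.725 m from the base axis. Payload 3.1 kg.
Tool frame: the origin (TCP) lies on the centre line of the jaws, within the pads' length; the fingertips stand 11 mm ahead of it and the grasp point (between the pads) lies 8 mm behind it (r.tcp_to_tips is the distance from the TCP to the fingertips, in m); x points along the fingers, y is the direction in which the jaws open and shut, and the axes are right-handed (so a half turn about x gives the same grasp; the last joint's range is limited). The gripper opens to 85 mm and grips with 20 to 120 N. Pads are 22 mm wide; open, the fingers measure 114 mm over their backs; the gripper's body (76 mm by 85 mm) begins 54 mm behind the grasp point. The pads swing forward as they close: fully open they stand 13 mm farther back than shut.
Start: joints at [-1.392, 0.048, 0.099, 1.622, 0, 1.443], TCP at [0.159, -0.5, 0.242] pointing down, gripper open.
Joint ranges: [-2.91, 2.91], [-0.99, 1.94], [-1.21, 1.42], [-2.12, 2.29], [-1.49, 1.47], [-3.14, 3.14]. Speed limits (rad/s): [2.79, 2.79, 3.14, 3.14, 3.14, 3.14].

INTERFACE

Orientations are given as a unit quaternion [w, x, y, z].
In Python, from workcell import state, capture, camera_params, r gives the robot as it stands. The module is installed in compiled form; this text tells all that it offers.
- The arm moves only by the tool drive_tool, never from a script. Its argument "steps" is a list that holds one entry, the list of rows, each a list of 5 numbers: the closure in counts, from 0 (fully open) to 255 (shut), then the shift along the tool's x, y, z in cm, then the turn about the tool's x in rad. In form: [[[claw, x, y, z, turn], ...]]. A call has 1 to 10 rows; each row is the pose to reach, as a shift and turn from the pose measured when the call began, along the tool's axes at that moment; what a row does not reach only later rows make up. A row lasts 1/10 s, in which the tool goes at most 50 mm and 8.59 degrees, less where a joint would pass 70% of its speed; a pose out of reach is approached as far as the arm can. A call with a gripper value outside its range is refused whole. The fingers move at their own pace and stop on an object; "grip_force" is the grip in N (left out, the last holds). Time passes only in rows, so rows that repeat a pose let the fingers close. It gives the time, the measured TCP pose, the force and the opening at its end, in the units of the state.
- state(): the state, without advancing time (a new reading comes with each control period).
- capture(name): name is "side" or "top" or "wrist"; returns the picture (400x640x3 uint8, red, green, blue); there is no depth.
- camera_params(name): a dict with "fovy" (degrees; the focal length in pixels is half the picture's height over the tangent of half this angle, whatever the lens; pixels are square), "cx", "cy" (the principal point, pixels), "rvec" (rotation vector, rad) and "tvec" (3), from world to camera coordinates, as OpenCV has them; the wrist camera has in their place "mount" (4x4, takes a point from camera to tool coordinates, whose origin is the TCP and whose axes are the tool frame's). Camera axes: x right, y down, z forward; pixel columns grow to the right and rows downward; lengths in m; the calibration is good to about 2 mm. A picture is of the moment at which its call begins: read the wrist's pose just before it. camera_params takes no time and is no camera call.
- r.hand_in(): hands the job in, once; it reports no verdict.
The state is a dict: "time_s": time; "joints": joint angles; "qd": joint speeds; "joint_efforts": joint torques, N m; "eef_pos": TCP position; "tool_rot": TCP orientation; "force": force on the tool from outside, world axes, zero at the start; "torque": the same for the moment, N m; "width": finger opening in m.
Only numpy, scipy, OpenCV 4.12 (cv2) and the standard library are available. Lean on these libraries where they do the work, as an engineer would, in place of code of your own. Each camera call takes 0.05 s, during which the arm holds its last target. There are 200 camera calls.

## Working session

There is one attempt and no reset: what is moved stays moved. The work goes in short steps, Python scripts to look and compute and a tool call to move; the robot and the scene stay as the last step left them, time stands still between calls to the robot, and variables do not carry over. Pictures are saved under pics/ and viewed, about 8 in all and at most 12, crops included, and the job is handed in when it is done.

Besides the shell and the picture viewer there is one more tool, called after "Emit:" in YAML: its name, and indented under it one key for each argument. drive_tool: Moves the arm, as the interface text tells. Its arguments: {"type":"object","properties":{"steps":{"type":"array"},"grip_force":{"type":"number"}},"required":["steps"]}

```bash
mkdir -p pics; python3 - <<'E'
from workcell import state,capture,camera_params,r
import cv2
s=state();print({k:s[k] for k in('time_s','eef_pos','tool_rot','force','width')}, r.tcp_to_tips)
for n in('top','side'):
    cv2.imwrite(f'pics/{n}0.png',capture(n)[:,:,::-1]);print(n,camera_params(n))
print(camera_params('wrist'))
E
```

```text
{'time_s': 0.0, 'eef_pos': array([ 0.15844905, -0.49991247,  0.24112494]), 'tool_rot': array([-0.10722191, -0.69878823, -0.10886134,  0.69881877]), 'force': array([-0.55689778, -0.14572226, -0.64614793]), 'width': 0.0849445022337435} 0.011
top {'fovy': 54.690346331794714, 'cx': 324.6900453520573, 'cy': 198.38205173468705, 'rvec': array([ 2.06410608, -2.14091074,  0.24920504]), 'tvec': array([-0.00377813,  0.54476621,  1.04373622])}
side {'fovy': 55.28262792022045, 'cx': 317.60090328609016, 'cy': 201.13666742561708, 'rvec': array([ 0.64067253, -2.57804603,  1.2580518 ]), 'tvec': array([0.44215854, 0.22073976, 0.86332988])}
{'fovy': 60.584029972529564, 'cx': 317.14287780584925, 'cy': 200.82275500787355, 'mount': array([[-2.40105825e-03, -3.15717682e-01,  9.48850136e-01,
        -1.30716411e-01],
       [ 9.99997041e-01, -1.12932924e-03,  2.15471533e-03,
         1.55310938e-04],
       [ 3.91282474e-04,  9.48852502e-01,  3.15719459e-01,
        -8.22326016e-02],
       [ 0.00000000e+00,  0.00000000e+00,  0.00000000e+00,
         1.00000000e+00]])}
```

View pics/top0.png

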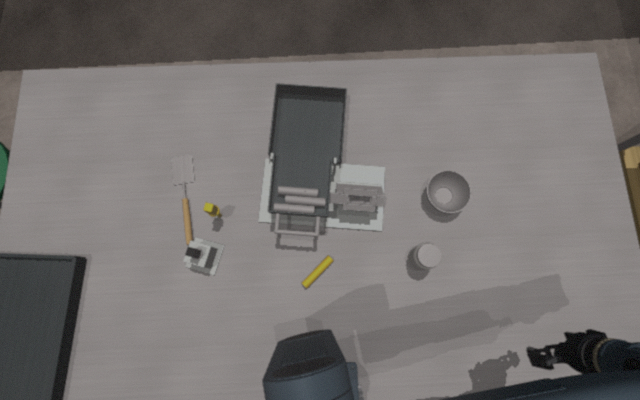

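View pics/side0.png

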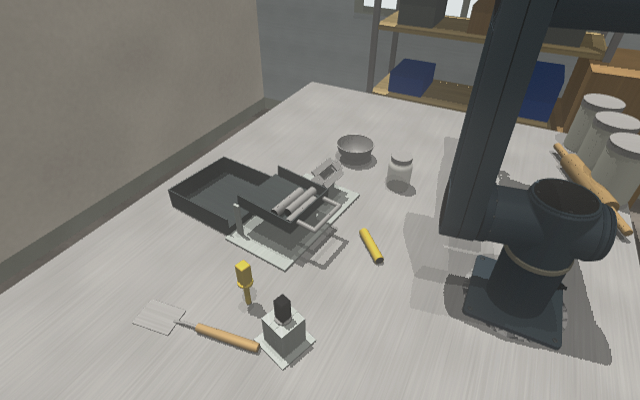

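The top picture shows the tray at about (300,205) with its handle bar at (298,236). The lock is at (357,198), the black-gripped pin in its stand at (205,255), the jar at (427,256) and the bowl at (448,192).

What could be mistaken for the target:
- **Pin:** the black grip at top (195,253) / side (283,305), or the yellow look-alike at top (212,209) / side (244,280). I choose the black one, in the aluminium stand.
- **Tubes:** the three grey ones in the tray, or the yellow one at top (318,271), which is not meant.

Next, one close crop to check.

```bash
cat >h.py <<'E'
import numpy as np,cv2
from workcell import state,capture,camera_params,r
from scipy.spatial.transform import Rotation as R
def cam(n,s=None):
    p=camera_params(n);f=200/np.tan(np.radians(p['fovy']/2))
    K=np.array([[f,0,p['cx']],[0,f,p['cy']],[0,0,1]])
    if n=='wrist':
        s=s or state();T=np.eye(4);T[:3,:3]=rot(s).as_matrix();T[:3,3]=s['eef_pos']
        M=np.linalg.inv(T@p['mount']);return K,M[:3,:3],M[:3,3]
    return K,cv2.Rodrigues(p['rvec'])[0],p['tvec']
def rot(s):q=s['tool_rot'];return R.from_quat([q[1],q[2],q[3],q[0]])
def atz(c,u,v,z):
    K,Rm,t=c;d=Rm.T@np.linalg.inv(K)@[u,v,1];o=-Rm.T@t;return o+d*(z-o[2])/d[2]
def proj(c,P):
    K,Rm,t=c;q=K@(Rm@np.asarray(P,float)+t);return q[:2]/q[2]
def tri(c1,p1,c2,p2):
    P=[c[0]@np.c_[c[1],c[2]] for c in(c1,c2)]
    X=cv2.triangulatePoints(P[0],P[1],np.array(p1,float),np.array(p2,float))[:,0];return X[:3]/X[3]
def shift(s,target):
    "cm along tool axes to world target"
    return rot(s).inv().apply(np.asarray(target)-s['eef_pos'])*100
E
python3 - <<'E'
import cv2,numpy as np
t=cv2.imread('pics/top0.png');s=cv2.imread('pics/side0.png')
c=lambda i,x,y,w,h,W,H:cv2.resize(i[y:y+h,x:x+w],(W,H),interpolation=cv2.INTER_CUBIC)
m=np.zeros((600,800,3),np.uint8)
m[:300,:400]=c(t,255,155,133,100,400,300)  #x3
m[:300,400:]=c(s,225,150,133,100,400,300)
m[300:,:400]=c(t,150,190,100,75,400,300) #x4
m[300:,400:]=c(s,220,255,133,100,400,300) #x3
cv2.imwrite('pics/m1.png',m)
E
```

```text
(no output)
```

View pics/m1.png

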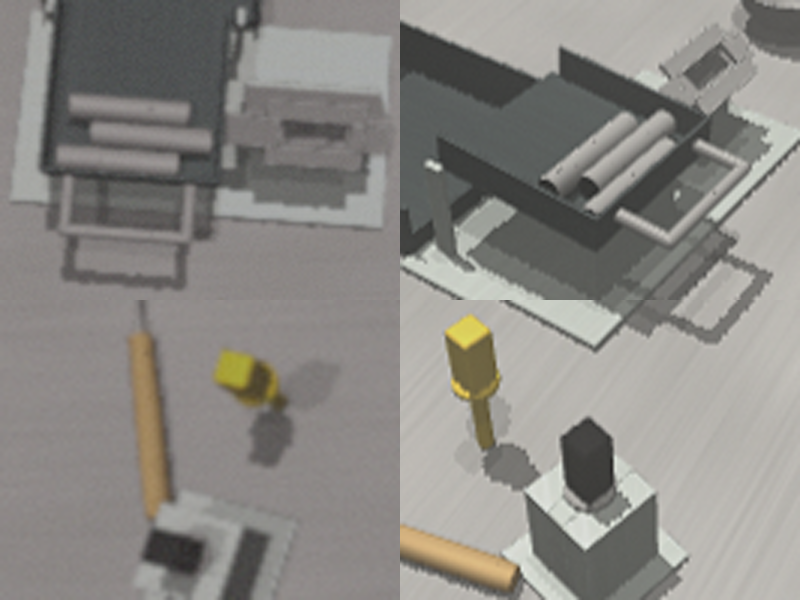

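```bash
python3 - <<'E'
from h import *
np.set_printoptions(precision=4,suppress=True)
T,S=cam('top'),cam('side')
for n,a,b in[('handleL',(276.7,232),(315.7,228.7)),('handleR',(319.3,234.3),(339,205.7)),('slot',(359.7,198.7),(328.3,173.3)),('griptop',(193.2,252.5),(282.3,301.7))]:
    X=tri(T,a,S,b);print(n,X,proj(T,X)-a,proj(S,X)-b)
print('grip131',atz(T,193.2,252.5,.131),atz(S,282.3,301.7,.131))
print('stand corners', [atz(T,150+x/4,190+(y-300)/4,z)[:2] for x,y,z in((295,520,.01),(185,492,.01))])
print('hinge',atz(T,335,160,.1),atz(T,270,162,.1))
print('jar',atz(T,427,250,.11),'yel',atz(T,209,207,.12))
s=state();print(rot(s).as_matrix())
E
```

```text
handleL [0.4467 0.1093 0.1088] [-0.1443 -0.3938] [0.4855 0.1212]
handleR [ 0.4389 -0.0043  0.0991] [-0.285  -0.8283] [0.9395 0.216 ]
slot [ 0.5302 -0.1201  0.1006] [0.1106 0.303 ] [-0.3141 -0.0806]
griptop [0.3998 0.3272 0.1215] [-0.3139 -0.8064] [1.2179 0.3166]
grip131 [0.3967 0.3231 0.131 ] [0.398  0.3335 0.131 ]
stand corners [array([0.4277, 0.2752]), array([0.4511, 0.356 ])]
hinge [ 0.6459 -0.0565  0.1   ] [0.6466 0.1272 0.1   ]
jar [ 0.3828 -0.2894  0.11  ] yel [0.5184 0.2892 0.12  ]
[[-0.0004  0.302  -0.9533]
 [ 0.002  -0.9533 -0.302 ]
 [-1.     -0.0021 -0.0003]]
```

The mosaic shows:
- **Handle:** bar ends at top (276.7,232) and (319.3,234.3), z about 0.104, which is plausible.
- **Slot:** top (359.7,198.7).
- **Pin:** the black pin in the grey stand at top (193,252.5), confirmed as the one I want.

Next I compute the tray's yaw and the first shift.

```bash
python3 - <<'E'
from h import *
np.set_printoptions(precision=4,suppress=True)
T=cam('top')
c=lambda x,y:(255+x/3,155+y/3)
def yaw(a,b,z):
    d=atz(T,*a,z)-atz(T,*b,z);return np.degrees(np.arctan2(-d[0],d[1])) 
print('plate front',yaw(c(12,200),c(383,225),.006),'handle',yaw(c(65,231),c(193,238),.104),'tray front',yaw(c(42,173),c(218,182),.12),'pan far',yaw((277,86),(347,88),.06))
s=state();print(shift(s,[.443,.0525,.24]))
E
```

```text
plate front -5.9802593315917925 handle -5.235407388968371 tray front -5.058029768883926 pan far -3.8323303054719413
[  0.2276 -44.0736 -43.8111]
```

Emit:
drive_tool:
  steps:
    - [[130,0,-44,-43.8,-1.18],[130,0,-44,-43.8,-1.18],[130,0,-44,-43.8,-1.18],[130,0,-44,-43.8,-1.18],[130,0,-44,-43.8,-1.18],[130,0,-44,-43.8,-1.18],[130,0,-44,-43.8,-1.18],[130,0,-44,-43.8,-1.18],[130,0,-44,-43.8,-1.18],[130,0,-44,-43.8,-1.18]]
  grip_force: 60

```text
time_s: 1.1
eef_pos: [0.3879, -0.054, 0.242]
tool_rot: [0.478, 0.521, 0.479, -0.52]
force: [0.5, -1.0, -0.0]
width: 0.0416
```

Emit:
drive_tool:
  steps:
    - [[130,0,4.6,-11.1,0],[130,2,4.6,-11.1,0],[130,4,4.6,-11.1,0],[130,4,4.6,-11.1,0]]

```text
time_s: 1.5
eef_pos: [0.4414, 0.0557, 0.1978]
tool_rot: [-0.477, -0.518, -0.483, 0.521]
force: [-0.6, -0.3, -0.3]
width: 0.0412
```

```bash
python3 - <<'E'
from h import *
np.set_printoptions(precision=4,suppress=True)
s=state();im=capture('wrist');cv2.imwrite('pics/w1.png',im[:,:,::-1])
print(s['eef_pos'],s['width'],rot(s).as_matrix())
c=cam('wrist',s)
print([proj(c,p) for p in([.4467,.1093,.104],[.4389,-.0043,.104])])
E
```

```text
[0.4414 0.0557 0.1978] 0.041229629620615035 [[-0.0076  0.9969 -0.0787]
 [ 0.0029 -0.0787 -0.9969]
 [-1.     -0.0078 -0.0023]]
[array([317.9577, 131.3146]), array([319.4526, 284.5236])]
```

View pics/w1.png

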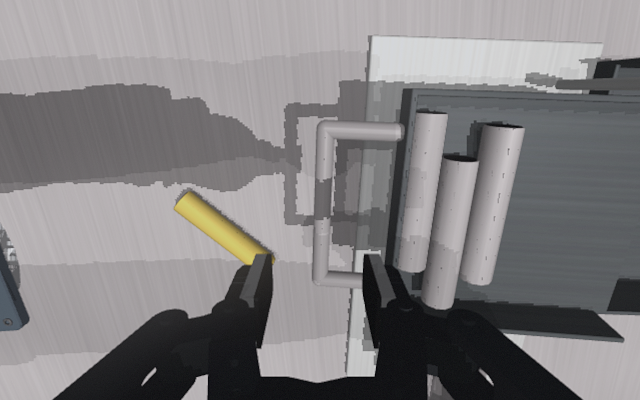

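The bar's ends are at (325,130) and (320,278), about 4 mm to the +y side of the tool and turned about -2°. Both agree with the first estimate, so I go down and grip.

Emit:
drive_tool:
  steps:
    - [[145,3,0.4,0,0.03],[145,6,0.4,0,0.03],[145,8.5,0.4,0,0.03],[145,10,0.4,0,0.03],[145,10,0.4,0,0.03],[255,10,0.4,0,0.03],[255,10,0.4,0,0.03],[255,10,0.4,0,0.03],[255,10,0.4,0,0.03]]
  grip_force: 60

```text
time_s: 2.45
eef_pos: [0.4438, 0.0536, 0.1013]
tool_rot: [-0.469, -0.525, -0.474, 0.529]
force: [-5.6, -0.2, 2.8]
width: 0.0097
```

Emit:
drive_tool:
  steps:
    - [[255,0,0,0,0],[255,0,0,0,0]]

```text
time_s: 2.65
eef_pos: [0.4437, 0.0536, 0.1015]
tool_rot: [-0.469, -0.525, -0.474, 0.529]
force: [-1.0, -0.7, -4.3]
width: 0.0097
```

```bash
python3 - <<'E'
from h import *
np.set_printoptions(precision=4,suppress=True)
s=state();im=capture('wrist');b=capture('side')
print(s['eef_pos'],s['width'],s['force'])
m=np.vstack([cv2.resize(im[150:400,150:500],None,fx=1.2,fy=1.2),cv2.resize(b[130:270,200:410],(420,300))[:,:420]]) if 0 else None
A=cv2.resize(im,(480,300));B=cv2.resize(b[140:260,260:388],(320,300))
cv2.imwrite('pics/w2.png',np.hstack([A,B])[:,:,::-1])
E
```

```text
[0.4437 0.0536 0.1015] 0.009742645378031874 [-0.9693 -0.6556 -4.3042]
```

View pics/w2.png

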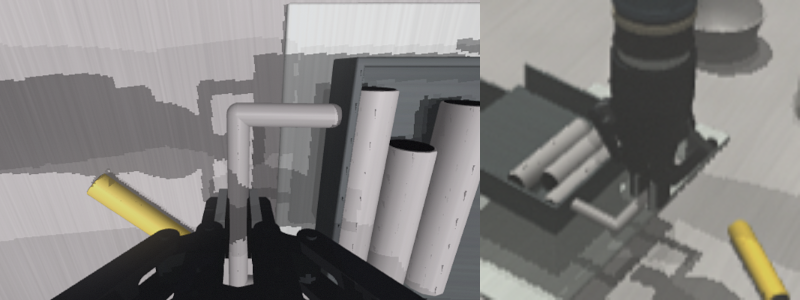

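The bar sits between the pads at (238,230) in the wrist half of the picture, so the grip is good. Now I lift along the arc.

Emit:
drive_tool:
  steps:
    - [[255,-1.07,0.06,0,0],[255,-2.13,0.17,0,0],[255,-3.17,0.33,0,0],[255,-4.22,0.55,0,0],[255,-5.25,0.83,0,0],[255,-6.27,1.15,0,0],[255,-7.26,1.51,0,0],[255,-8.24,1.93,0,0],[255,-9.2,2.4,0,0],[255,-10.13,2.91,0,0]]

```text
time_s: 3.75
eef_pos: [0.4701, 0.0506, 0.2035]
tool_rot: [-0.468, -0.523, -0.476, 0.531]
force: [-10.9, -0.7, -1.9]
width: 0.0095
```

Emit:
drive_tool:
  steps:
    - [[255,-0.9,0.56,0,0],[255,-1.78,1.17,0,0],[255,-2.63,1.81,0,0],[255,-2.63,1.81,0,0],[255,-2.63,1.81,0,0],[255,-2.63,1.81,0,0],[255,-2.63,1.81,0,0]]

```text
time_s: 4.45
eef_pos: [0.4878, 0.0486, 0.2315]
tool_rot: [-0.467, -0.523, -0.476, 0.531]
force: [-6.3, 0.9, -1.3]
width: 0.0092
```

```bash
python3 - <<'E'
from h import *
s=state();b=capture('side');a=capture('top')
print(s['eef_pos'],s['width'],s['force'])
cv2.imwrite('pics/w3.png',np.hstack([cv2.resize(b[120:260,150:350],(420,294)),cv2.resize(a[70:250,250:420],(278,294))])[:,:,::-1])
E
```

```text
[0.48781211 0.04863266 0.23150781] 0.00915103246883475 [-6.3262859   0.87171877 -1.27442283]
```

View pics/w3.png

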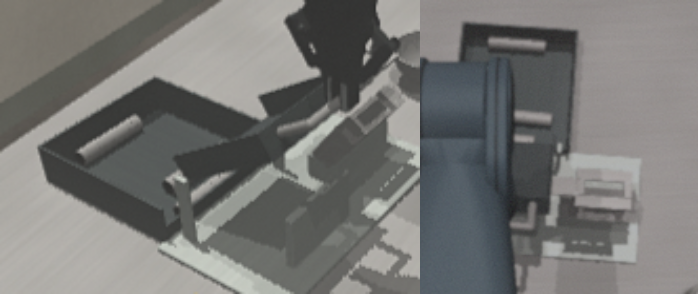

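One tube is at the far end of the pan and two are still near the hinge edge. I lift a little more and wait.

Emit:
drive_tool:
  steps:
    - [[255,-0.8,0.7,0,0],[255,-1.57,1.42,0,0],[255,-2.3,2.19,0,0],[255,-2.3,2.19,0,0],[255,-2.3,2.19,0,0],[255,-2.3,2.19,0,0],[255,-2.3,2.19,0,0]]

```text
time_s: 5.25
eef_pos: [0.5097, 0.0462, 0.2569]
tool_rot: [-0.468, -0.523, -0.475, 0.53]
force: [-5.0, 0.4, 0.6]
width: 0.0096
```

```bash
python3 - <<'E'
from h import *
s=state();b=capture('side');a=capture('top')
print(s['eef_pos'],s['width'],s['force'])
cv2.imwrite('pics/w4.png',np.hstack([cv2.resize(b[140:250,165:305],(510,400)),cv2.resize(a[70:250,250:380],(289,400))])[:,:,::-1])
E
```

```text
[0.50973296 0.04617009 0.25686303] 0.009638455972963922 [-5.01825173  0.42119606  0.61141492]
```

View pics/w4.png

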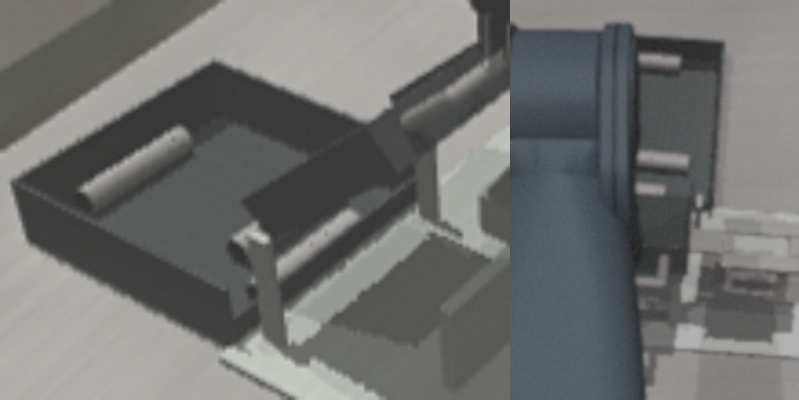

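```bash
python3 - <<'E'
from h import *
np.set_printoptions(precision=3,suppress=True)
T,S=cam('top'),cam('side')
for n,p in(('A',(331,142)),('B',(318.8,154.6)),('far',(327.4,97.9))):
    for z in(.02,.05,.09): 
        X=atz(T,*p,z);print(n,z,X[:2],'other end in side',proj(S,X+[.01,.11,0]))
print('side end seen B (233.6,219.8) A (230.9,206)')
E
```

```text
A 0.02 [ 0.732 -0.05 ] other end in side [231.661 208.444]
A 0.05 [ 0.72  -0.049] other end in side [233.438 201.496]
A 0.09 [ 0.704 -0.048] other end in side [235.935 191.735]
B 0.02 [ 0.692 -0.011] other end in side [234.472 220.802]
B 0.05 [ 0.681 -0.011] other end in side [236.305 213.511]
B 0.09 [ 0.667 -0.011] other end in side [238.879 203.275]
far 0.02 [ 0.88  -0.045] other end in side [189.972 194.365]
far 0.05 [ 0.865 -0.044] other end in side [191.874 187.792]
far 0.09 [ 0.844 -0.043] other end in side [194.548 178.553]
side end seen B (233.6,219.8) A (230.9,206)
```

Both near tubes triangulate to z of about 0.02, x 0.692 and 0.732, so all three lie in the pan. Now I lower along the reverse arc at about 0.5 rad/s.

Emit:
drive_tool:
  steps:
    - [[255,0.72,-0.76,0,0],[255,1.49,-1.49,0,0],[255,2.3,-2.19,0,0],[255,3.15,-2.83,0,0],[255,4.03,-3.44,0,0],[255,4.93,-4.0,0,0],[255,5.86,-4.5,0,0],[255,6.82,-4.97,0,0],[255,7.8,-5.35,0,0],[255,8.79,-5.7,0,0]]

```text
time_s: 6.35
eef_pos: [0.4547, 0.0523, 0.1717]
tool_rot: [-0.47, -0.525, -0.473, 0.528]
force: [3.6, 0.7, -0.4]
width: 0.0096
```

Emit:
drive_tool:
  steps:
    - [[255,1.0,-0.3,0,0],[255,2.0,-0.55,0,0],[255,3.0,-0.75,0,0],[255,4.0,-0.9,0,0],[255,5.0,-1.0,0,0],[255,5.7,-1.05,0,0],[255,6.3,-1.1,0,0],[255,6.7,-1.1,0,0],[255,7.0,-1.1,0,0],[255,7.1,-1.1,0,0]]

```text
time_s: 7.35
eef_pos: [0.444, 0.0536, 0.1092]
tool_rot: [-0.471, -0.526, -0.472, 0.527]
force: [-15.0, 0.1, 39.4]
width: 0.0091
```

Emit:
drive_tool:
  steps:
    - [[255,-0.4,0,0,0],[255,-0.4,0,0,0]]

```text
time_s: 7.55
eef_pos: [0.4439, 0.0535, 0.1142]
tool_rot: [-0.471, -0.526, -0.472, 0.527]
force: [0.1, -0.1, -3.3]
width: 0.0092
```

```bash
python3 - <<'E'
from h import *
s=state();b=capture('side');w=capture('wrist')
print(s['eef_pos'],s['width'],s['force'])
o=cv2.imread('pics/side0.png')[:,:,::-1]
c=lambda i:cv2.resize(i[150:250,220:370],(450,300),interpolation=cv2.INTER_CUBIC)
cv2.imwrite('pics/w5.png',np.vstack([np.hstack([c(o),np.zeros((300,350,3),np.uint8)]),np.hstack([c(b),cv2.resize(w,(350,219)) if 0 else cv2.resize(w[100:400,150:500],(350,300))])])[:,:,::-1])
E
```

```text
[0.44389303 0.05354753 0.11423353] 0.009169223859035272 [ 0.14483997 -0.05697105 -3.25223166]
```

View pics/w5.png

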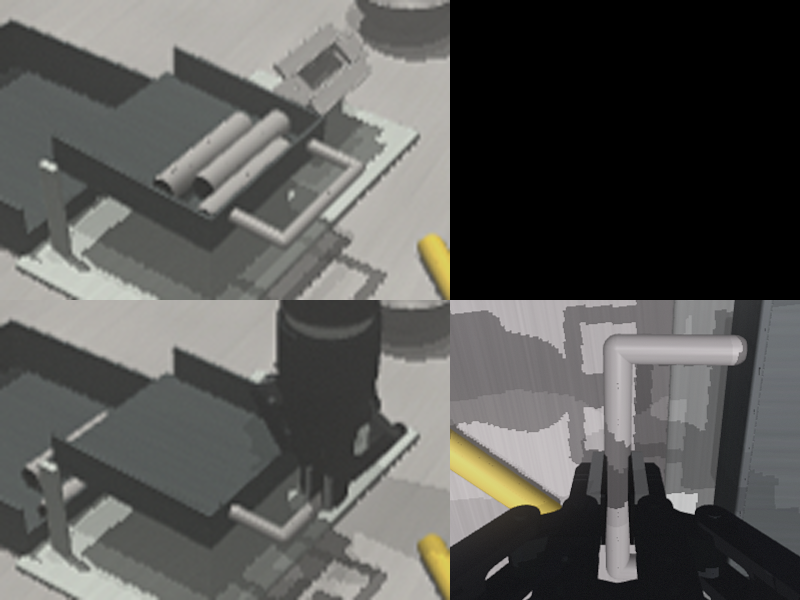

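All three tubes are out and in the pan. The handle is within about 1 px of where it rested at the start. I ease down the last millimetres before letting go.

Emit:
drive_tool:
  steps:
    - [[255,0.2,0,0,0],[255,0.4,0,0,0],[255,0.6,0,0,0],[255,0.6,0,0,0]]

```text
time_s: 8.05
eef_pos: [0.4439, 0.0535, 0.1094]
tool_rot: [-0.471, -0.526, -0.472, 0.527]
force: [-6.2, 0.9, 17.2]
width: 0.0093
```

Emit:
drive_tool:
  steps:
    - [[140,0,0,0,0],[140,0,0,0,0],[140,0,0,0,0],[140,-2,0,0,0],[130,-5,0,0,0],[120,-9,0,0,0],[100,-12,0,0,0]]

```text
time_s: 8.75
eef_pos: [0.4442, 0.0535, 0.2304]
tool_rot: [-0.471, -0.526, -0.472, 0.527]
force: [0.3, -0.1, 0.6]
width: 0.0521
```

```bash
python3 - <<'E'
from h import *
np.set_printoptions(precision=4,suppress=True)
s=state();b=capture('side');print(s['eef_pos'],s['width'],s['force'])
cv2.imwrite('pics/side6.png',b[:,:,::-1])
o=cv2.imread('pics/side0.png')[:,:,::-1]
# tray handle region shift
for x,y,w,h in((290,205,55,30),(265,190,60,40)):
    t=cv2.cvtColor(o,cv2.COLOR_RGB2GRAY)[y:y+h,x:x+w].astype('f4');u=cv2.cvtColor(b,cv2.COLOR_RGB2GRAY)[y:y+h,x:x+w].astype('f4')
    print(cv2.phaseCorrelate(t,u,cv2.createHanningWindow((w,h),cv2.CV_32F)))
# pin position for approach
print('shift to above pin',shift(s,[.3975,.327,.25]))
print(np.degrees(np.arctan2(*rot(s).as_matrix()[[1,0],1])),s['joints'])
E
```

```text
[0.4442 0.0535 0.2304] 0.05207954730210352 [ 0.3078 -0.1382  0.5506]
((-0.07707042117025864, 0.24939393196967963), 0.6716143072976006)
((0.3041536035196728, 0.2840026797224091), 0.5645411491394043)
shift to above pin [ -1.954   -7.6519 -26.6668]
-6.317857050935388 [-0.0301 -0.1541 -0.1184  1.6084 -0.0001  1.651 ]
```

Emit:
drive_tool:
  steps:
    - [[0,-2,-7.7,-26.7,-1.4],[0,-2,-7.7,-26.7,-1.4],[0,-2,-7.7,-26.7,-1.4],[0,-2,-7.7,-26.7,-1.4],[0,-2,-7.7,-26.7,-1.4],[0,-2,-7.7,-26.7,-1.4],[0,-2,-7.7,-26.7,-1.4],[0,-2,-7.7,-26.7,-1.4],[0,-2,-7.7,-26.7,-1.4],[0,-2,-7.7,-26.7,-1.4]]

```text
time_s: 9.8
eef_pos: [0.3991, 0.3274, 0.2539]
tool_rot: [0.702, 0.097, 0.698, -0.098]
force: [0.6, -0.6, -1.2]
width: 0.0854
```

```bash
python3 - <<'E'
from h import *
np.set_printoptions(precision=4,suppress=True)
s=state();w=capture('wrist');c=cam('wrist',s)
print(s['eef_pos'],s['joints'],np.degrees(np.arctan2(*rot(s).as_matrix()[[1,0],1])))
print(proj(c,[.3975,.327,.131]))
cv2.imwrite('pics/w7.png',cv2.resize(w[60:360,120:520],(800,600),interpolation=cv2.INTER_CUBIC)[:,:,::-1])
E
```

```text
[0.3991 0.3274 0.2539] [ 0.5595  0.0245  0.0981  1.6405 -0.0041  0.8364] 74.13212668447197
[316.1542 192.6164]
```

View pics/w7.png

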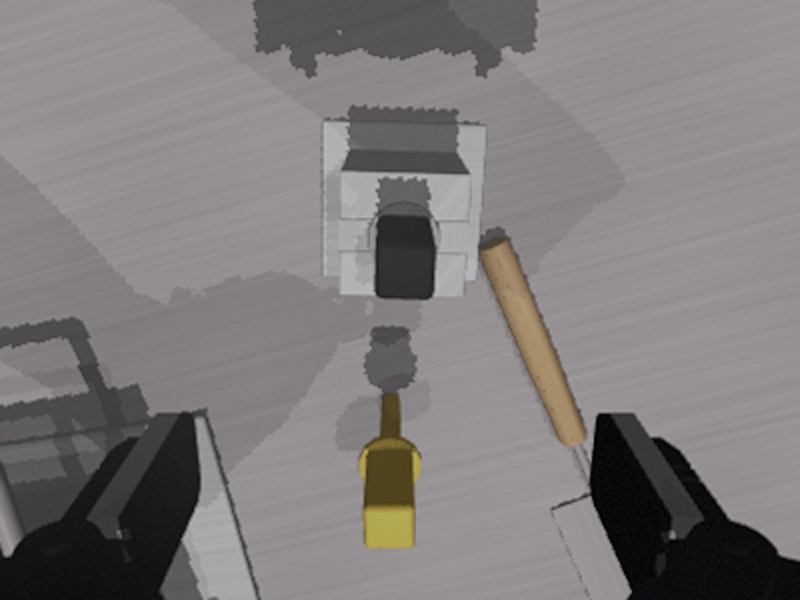

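The black grip's top is centred at about (405,272) in the crop. That is roughly 4 mm to the +y side, with its flats aligned. The yellow look-alike at (390,500) is well clear. I go down and grip.

Emit:
drive_tool:
  steps:
    - [[60,4,0.35,0.1,0],[60,8,0.35,0.1,0],[60,12,0.35,0.1,0],[60,14,0.35,0.1,0],[60,14.8,0.35,0.1,0],[255,14.8,0.35,0.1,0],[255,14.8,0.35,0.1,0],[255,14.8,0.35,0.1,0],[255,14.8,0.35,0.1,0]]
  grip_force: 40

```text
time_s: 10.75
eef_pos: [0.4031, 0.331, 0.108]
tool_rot: [0.703, 0.098, 0.697, -0.097]
force: [0.3, -1.1, 2.6]
width: 0.0236
```

Width 23.6 mm confirms the grip on the 24 mm flats. Next I lift the pin out and bring it to the far side of the stand. There I lean its shaft against the stand's edge, so that it turns in the pads to about 35°.

Emit:
drive_tool:
  steps:
    - [[255,-2,0,0,0],[255,-4.5,0,0,0],[255,-7,0,0,0],[255,-8.6,0,0,0],[255,-8.6,0,0,0],[255,-8.6,0,2.5,0],[255,-8.6,0,5.2,0],[255,-8.6,0,5.2,0],[255,-6.5,0,5.2,0],[255,-5,0,5.2,0]]

```text
time_s: 11.75
eef_pos: [0.4521, 0.3165, 0.1567]
tool_rot: [0.703, 0.098, 0.698, -0.098]
force: [0.0, 0.8, -2.7]
width: 0.0234
```

Emit:
drive_tool:
  steps:
    - [[255,0,0,-0.8,0],[255,0,0,-1.6,0],[255,0,0,-2.7,0],[255,0.12,0,-3.8,0],[255,0.38,0,-4.85,0],[255,0.77,0,-5.9,0],[255,1.28,0,-6.85,0],[255,1.45,0,-7.15,0],[255,1.45,0,-7.15,0]]

```text
time_s: 12.65
eef_pos: [0.3838, 0.3367, 0.1434]
tool_rot: [0.704, 0.099, 0.697, -0.097]
force: [2.3, -1.2, 4.0]
width: 0.0234
```

```bash
python3 - <<'E'
from h import *
np.set_printoptions(precision=4,suppress=True)
s=state();w=capture('wrist');b=capture('side')
print(s['eef_pos'],s['width'],s['force'])
cv2.imwrite('pics/w8.png',np.hstack([cv2.resize(w,(480,300)),cv2.resize(b[230:380,210:370],(320,300),interpolation=cv2.INTER_CUBIC)])[:,:,::-1])
E
```

```text
[0.3838 0.3367 0.1434] 0.02341988250588823 [ 2.3398 -1.1731  4.0347]
```

View pics/w8.png

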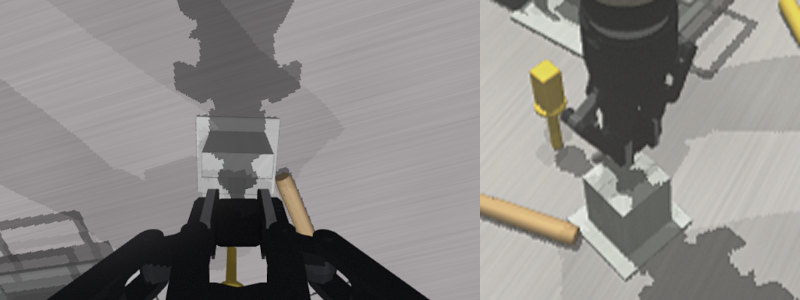

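The grip is tilted back in the pads (wrist half, grip at (240,222)). Before going to the lock I check its pose by overlaying the slot's outline model on the first pictures.

```bash
cat >>h.py <<'E'
def lockR(yaw=-6):
    a=np.radians(35);return R.from_euler('z',yaw,degrees=True).as_matrix()@np.array([[np.cos(a),0,-np.sin(a)],[0,1,0],[np.sin(a),0,np.cos(a)]])
E
python3 - <<'E'
from h import *
O=np.array([.5302,-.1201,.1006]);L=lockR()
ims=[]
for n,f,(x,y,w,h) in(('top','top0',(325,170,66,50)),('side','side0',(300,150,66,50))):
    i=cv2.imread(f'pics/{f}.png');k=6;i=cv2.resize(i[y:y+h,x:x+w],None,fx=k,fy=k,interpolation=cv2.INTER_CUBIC)
    c=cam(n);pts=np.array([(proj(c,O+L@[sx*.013,sy*.032,0])-[x,y]+.5)*k for sx,sy in((1,1),(1,-1),(-1,-1),(-1,1))])
    cv2.polylines(i,[pts.astype(int)],True,(0,0,255),1);ims.append(i);print(pts.round())
m=np.hstack(ims);m=np.vstack([m,np.hstack([cv2.resize(cv2.imread(f'pics/{f}.png')[y:y+h,x:x+w],None,fx=6,fy=6,interpolation=cv2.INTER_CUBIC) for f,(x,y,w,h) in(('top0',(325,170,66,50)),('side0',(300,150,66,50)))])])
cv2.imwrite('pics/m2.png',m)
E
```

```text
[[145. 146.]
 [284. 155.]
 [279. 208.]
 [140. 198.]]
[[115. 154.]
 [188.  91.]
 [225. 131.]
 [153. 195.]]
```

View pics/m2.png

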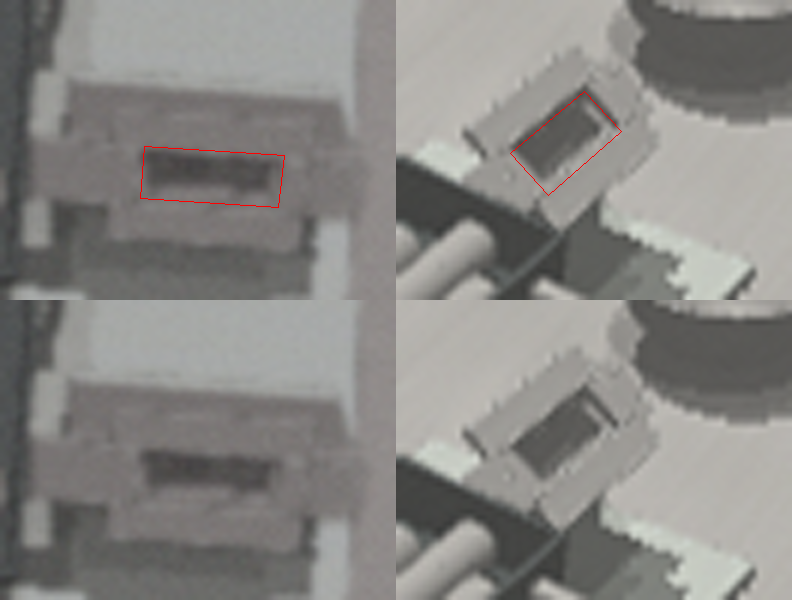

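The outline fits both pictures within about a pixel, at top (145–284, 146–208) and side (115–225, 91–195). So the lock pose is good to roughly 2 mm, and I carry the pin over.

Emit:
drive_tool:
  steps:
    - [[255,-4,0,1,0],[255,-8,0,1,0],[255,-12,0,1,0],[255,-12,-5,3,-0.05],[255,-12,-10,5.5,-0.1],[255,-12,-15,8,-0.17],[255,-12,-20,10,-0.17],[255,-12,-25,12.5,-0.17],[255,-12,-30,15,-0.17],[255,-12,-35,17,-0.17]]
  grip_force: 60

```text
time_s: 13.75
eef_pos: [0.4455, -0.0124, 0.2616]
tool_rot: [0.708, 0.04, 0.704, -0.035]
force: [2.1, -0.1, -1.4]
width: 0.023
```

Emit:
drive_tool:
  steps:
    - [[255,0,-3,1,0],[255,0,-6.2,1,0],[255,0,-6.2,1,0]]

```text
time_s: 14.05
eef_pos: [0.4481, -0.0771, 0.2593]
tool_rot: [0.707, 0.043, 0.705, -0.036]
force: [0.1, 0.3, -1.8]
width: 0.0229
```

```bash
python3 - <<'E'
from h import *
np.set_printoptions(precision=4,suppress=True)
s=state();print(s['eef_pos'],np.degrees(np.arctan2(*rot(s).as_matrix()[[1,0],1])),s['force'],s['joints'])
print(shift(s,[.4512,-.1118,.2019]))
E
```

```text
[ 0.4481 -0.0771  0.2593] 83.59033413408984 [ 0.077   0.2955 -1.8303] [-0.3253 -0.1308 -0.04    1.6613  0.0105 -0.2134]
[ 5.7043 -3.4672  0.6809]
```

Emit:
drive_tool:
  steps:
    - [[255,0,-3.5,0.7,0],[255,2.5,-3.5,0.7,0],[255,5,-3.5,0.7,0],[255,5.5,-3.5,0.7,0],[255,5.5,-3.5,0.7,0]]

```text
time_s: 14.55
eef_pos: [0.4503, -0.1105, 0.2021]
tool_rot: [0.706, 0.044, 0.706, -0.035]
force: [0.1, -0.5, -0.8]
width: 0.0232
```

```bash
python3 - <<'E'
from h import *
np.set_printoptions(precision=4,suppress=True)
s=state();b,t,w=capture('side'),capture('top'),capture('wrist')
Rm=rot(s).as_matrix();p=s['eef_pos'];print(p,s['force'])
th=np.radians(36);piv=p-.009*Rm[:,0];ax=np.cos(th)*Rm[:,0]+np.sin(th)*Rm[:,2]
tip=piv+.111*ax;print('tip est',tip,'lock coords mm',lockR().T@(tip-[.5302,-.1201,.1006])*1e3)
out=[]
for n,i,(x,y,ww,hh),k in(('side',b,(270,110,100,75),4),('top',t,(310,150,100,75),4),('wrist',w,(200,100,240,180),1.667)):
    c=cam(n,s);q=(proj(c,tip)-[x,y]+.5)*k;q0=(proj(c,piv+.041*ax)-[x,y]+.5)*k;print(n,q,q0)
    j=cv2.resize(i[y:y+hh,x:x+ww],(400,300),interpolation=cv2.INTER_CUBIC);out.append(j)
x,y=270,110;j=out[0].copy();q=(proj(cam('side'),tip)-[x,y]+.5)*4;q0=(proj(cam('side'),piv)-[x,y]+.5)*4
cv2.line(j,tuple(q.astype(int)),tuple(q0.astype(int)),(255,0,0),1)
cv2.imwrite('pics/m3.png',np.vstack([np.hstack([out[0],j]),np.hstack(out[1:])])[:,:,::-1])
E
```

```text
[ 0.4503 -0.1105  0.2021] [ 0.0626 -0.4686 -0.8129]
tip est [ 0.5151 -0.1167  0.1213] lock coords mm [-0.714   1.8124 25.7116]
side [251.9947 238.1844] [308.2549 184.9236]
top [200.3175 212.956 ] [206.1097 256.7988]
wrist [196.6417 332.9741] [196.3912 326.8947]
```

View pics/m3.png

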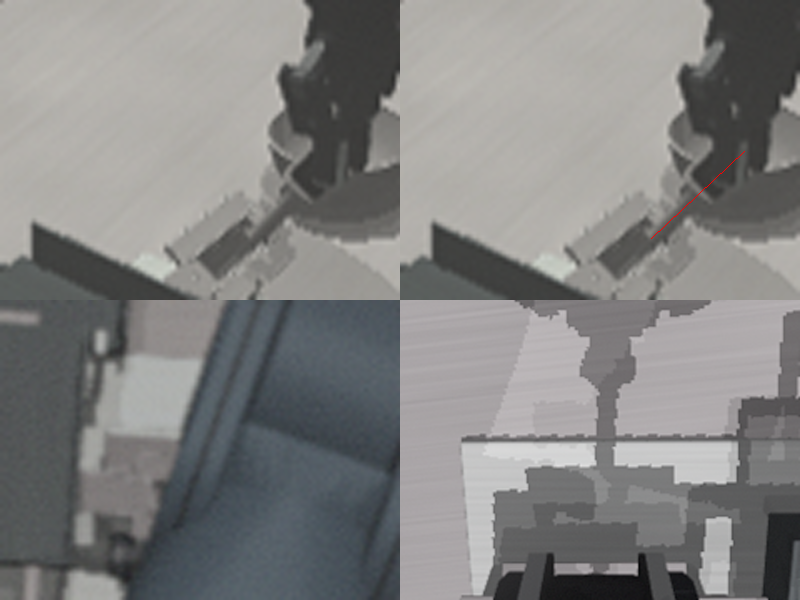

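In the side crop the shaft runs from the collar at (310,185) to the tip at (248,238), right on my predicted line, with the tip above the slot. I advance along the slope.

Emit:
drive_tool:
  steps:
    - [[255,0.82,-0.18,0.57,0],[255,1.64,-0.18,1.15,0],[255,2.05,-0.18,1.43,0],[255,2.46,-0.18,1.72,0],[255,2.87,-0.18,2.0,0],[255,3.28,-0.18,2.29,0],[255,3.28,-0.18,2.29,0]]

```text
time_s: 15.4
eef_pos: [0.4747, -0.1156, 0.1716]
tool_rot: [0.707, 0.043, 0.705, -0.035]
force: [0.1, -0.5, -1.7]
width: 0.023
```

```bash
cat >>h.py <<'E'
def tip(s=None,th=36):
    s=s or state();Rm=rot(s).as_matrix();th=np.radians(th)
    t=s['eef_pos']-.009*Rm[:,0]+.111*(np.cos(th)*Rm[:,0]+np.sin(th)*Rm[:,2])
    L=lockR();print('t',s['time_s'],'tip lock mm',(L.T@(t-[.5302,-.1201,.1006])*1e3).round(1),'F lock',(L.T@s['force']).round(1),'w',s['width'].__round__(4))
E
python3 -c "from h import *;tip()"
```

```text
t 15.4 tip lock mm [  2.6  -0.8 -13.5] F lock [-0.8 -0.5 -1.5] w 0.023
```

Emit:
drive_tool:
  steps:
    - [[255,0.3,-0.6,0.0,0],[255,0.5,-1.2,0.2,0],[255,0.8,-1.8,0.4,0],[255,1.13,-1.8,0.55,0],[255,1.35,-1.8,0.7,0],[255,1.55,-1.8,0.84,0],[255,1.65,-1.8,0.92,0]]

```text
time_s: 16.1
eef_pos: [0.4788, -0.1354, 0.1608]
tool_rot: [0.706, 0.042, 0.706, -0.037]
force: [-18.6, 1.2, 29.1]
width: 0.0233
```

```bash
python3 -c "from h import *;tip()"
```

```text
t 16.1 tip lock mm [  1.  -20.5 -25.9] F lock [ 1.4 -0.8 34.5] w 0.0233
```

The tip is on the floor, at about y = -20 by estimate. I ease the press to around 15 N and sweep along +y.

Emit:
drive_tool:
  steps:
    - [[255,0.25,0,0.17,0],[255,0.25,0.2,0.17,0],[255,0.25,0.4,0.17,0],[255,0.25,0.6,0.17,0],[255,0.25,0.8,0.17,0]]

```text
time_s: 16.6
eef_pos: [0.4793, -0.1327, 0.1615]
tool_rot: [0.705, 0.039, 0.707, -0.044]
force: [-9.9, -10.1, 11.1]
width: 0.0228
```

```bash
python3 -c "from h import *;tip()"
```

```text
t 16.6 tip lock mm [  1.4 -19.3 -25.5] F lock [ -0.9 -11.1  14.1] w 0.0228
```

Emit:
drive_tool:
  steps:
    - [[255,0.1,0.5,0.07,0],[255,0.1,0.7,0.07,0],[255,0.1,0.9,0.07,0],[255,0.1,1.1,0.07,0],[255,0.1,1.1,0.07,0]]

```text
time_s: 17.1
eef_pos: [0.4806, -0.124, 0.1619]
tool_rot: [0.705, 0.037, 0.707, -0.047]
force: [-6.1, -3.3, 6.3]
width: 0.0231
```

```bash
python3 -c "from h import *;tip()"
```

```text
t 17.1 tip lock mm [  1.9 -11.  -25.3] F lock [-1.1 -3.9  8.4] w 0.0231
```

Emit:
drive_tool:
  steps:
    - [[255,0.14,0.3,0.1,0],[255,0.14,0.5,0.1,0],[255,0.14,0.7,0.1,0],[255,0.14,0.9,0.1,0],[255,0.14,0.9,0.1,0]]

```text
time_s: 17.6
eef_pos: [0.4816, -0.1177, 0.1621]
tool_rot: [0.704, 0.036, 0.708, -0.05]
force: [-6.9, -4.5, 7.1]
width: 0.0229
```

```bash
python3 -c "from h import *;tip()"
```

```text
t 17.6 tip lock mm [  2.2  -5.4 -25.4] F lock [-1.1 -5.2  9.5] w 0.0229
```

Emit:
drive_tool:
  steps:
    - [[255,0.17,0.3,0.06,0],[255,0.17,0.5,0.06,0],[255,0.17,0.7,0.06,0],[255,0.17,0.9,0.06,0],[255,0.17,0.9,0.06,0]]

```text
time_s: 18.1
eef_pos: [0.4836, -0.1081, 0.1598]
tool_rot: [0.704, 0.036, 0.707, -0.049]
force: [-0.5, -0.6, -0.8]
width: 0.0234
```

```bash
python3 -c "
from h import *;tip();print(rot(state()).as_matrix().round(3))"
```

```text
t 18.1 tip lock mm [  1.7   4.6 -27.8] F lock [-0.8 -0.6 -0.4] w 0.0234
[[-0.006  0.12   0.993]
 [-0.017  0.993 -0.12 ]
 [-1.    -0.018 -0.003]]
```

The force vanished and the depth grew by 2.4 mm, so the tip is dropping into the hole. I push down gently.

Emit:
drive_tool:
  steps:
    - [[255,0.2,0,0.14,0],[255,0.4,0,0.28,0],[255,0.6,0,0.42,0],[255,0.82,0,0.57,0],[255,0.82,0,0.57,0]]

```text
time_s: 18.6
eef_pos: [0.4892, -0.1086, 0.1509]
tool_rot: [0.704, 0.037, 0.708, -0.048]
force: [-0.7, 1.2, -1.9]
width: 0.0232
```

```bash
python3 -c "from h import *;tip()"
```

```text
t 18.6 tip lock mm [  1.1   4.7 -38.4] F lock [-1.8  1.1 -1.1] w 0.0232
```

Emit:
drive_tool:
  steps:
    - [[255,0.33,0,0.23,0],[255,0.66,0,0.46,0],[255,0.98,0,0.69,0],[255,1.31,0,0.92,0],[255,1.56,0,1.09,0],[255,1.8,0,1.26,0],[255,1.8,0,1.26,0]]

```text
time_s: 19.3
eef_pos: [0.5017, -0.1104, 0.1323]
tool_rot: [0.704, 0.037, 0.708, -0.048]
force: [0.6, -0.0, -2.6]
width: 0.0233
```

```bash
python3 -c "from h import *;tip()"
```

```text
t 19.3 tip lock mm [  0.8   4.3 -60.8] F lock [-1.   0.  -2.4] w 0.0233
```

Emit:
drive_tool:
  steps:
    - [[255,0.16,0,0.12,0],[255,0.33,0,0.23,0],[255,0.49,0,0.34,0],[255,0.65,0,0.46,0]]

```text
time_s: 19.7
eef_pos: [0.5037, -0.1107, 0.1298]
tool_rot: [0.702, 0.036, 0.709, -0.049]
force: [-17.3, 4.4, 24.4]
width: 0.023
```

```bash
python3 -c "from h import *;tip()"
```

```text
t 19.7 tip lock mm [  0.5   4.1 -64. ] F lock [-0.5  2.5 30.2] w 0.023
```

Contact came at -64.0, against a prediction of -64.4 for the collar down. I relieve the press, open and retreat.

Emit:
drive_tool:
  steps:
    - [[255,0.05,0,0,0],[130,0.05,0,0,0],[110,0.05,0,0,0],[110,0,0,0,0],[110,0,0,0,0],[110,-2,0,0,0],[110,-5,0,0,0],[110,-9,0,0,0],[110,-13,0,-2,0],[110,-17,0,-6,0]]

```text
time_s: 20.7
eef_pos: [0.4511, -0.1017, 0.2966]
tool_rot: [0.703, 0.036, 0.709, -0.048]
force: [0.3, -0.5, -0.2]
width: 0.0485
```

Emit:
drive_tool:
  steps:
    - [[60,-2,0,-5,0],[60,-4,0,-10,0],[60,-4,0,-14,0],[60,-4,0,-14,0]]

```text
time_s: 21.1
eef_pos: [0.3089, -0.0834, 0.3405]
tool_rot: [0.704, 0.036, 0.707, -0.05]
force: [0.5, 0.5, 0.1]
width: 0.0653
```

```bash
python3 - <<'E'
from h import *
s=state();b,t,w=capture('side'),capture('top'),capture('wrist');print(s['eef_pos'],s['force'],s['time_s'])
for n,i in(('side9',b),('top9',t),('w9',w)):cv2.imwrite(f'pics/{n}.png',i[:,:,::-1])
L=lockR();O=np.array([.5302,-.1201,.1006])
# predicted pin: dark grip axis from 5..55mm at lock y=4
for n,i in(('side',b),('top',t),('wrist',w)):
    c=cam(n,s);print(n,[(z,proj(c,O+L@[0,.004,z/1e3]).round(),i[tuple(proj(c,O+L@[0,.004,z/1e3]).round().astype(int)[::-1])] if (0<=proj(c,O+L@[0,.004,z/1e3])).all() and (proj(c,O+L@[0,.004,z/1e3])<[639,399]).all() else None) for z in(3,12,20,30,40,50,58,65)])
o=cv2.imread('pics/side0.png')[:,:,::-1]
d=np.abs(o.astype(int)-b).sum(2)
# dark blob of grip in side
g=((b.max(2)<75)&(d>60)).astype('u1');g[:,:300]=0;g[:,400:]=0;g[:120]=0;g[230:]=0
n,_,st,ce=cv2.connectedComponentsWithStats(g);print([(st[k],ce[k]) for k in range(1,n) if st[k][4]>30])
E
```

```text
[ 0.30891908 -0.08336467  0.34049848] [0.52111668 0.51551012 0.07546477] 21.1
side [(3, array([328., 173.]), array([59, 58, 57], dtype=uint8)), (12, array([329., 172.]), array([60, 60, 59], dtype=uint8)), (20, array([331., 170.]), array([60, 60, 59], dtype=uint8)), (30, array([333., 168.]), array([61, 60, 58], dtype=uint8)), (40, array([335., 167.]), array([61, 61, 59], dtype=uint8)), (50, array([336., 165.]), array([63, 63, 61], dtype=uint8)), (58, array([338., 163.]), array([65, 63, 63], dtype=uint8)), (65, array([339., 162.]), array([63, 62, 61], dtype=uint8))]
top [(3, array([358., 199.]), array([54, 55, 52], dtype=uint8)), (12, array([359., 201.]), array([47, 47, 44], dtype=uint8)), (20, array([359., 202.]), array([50, 50, 49], dtype=uint8)), (30, array([359., 203.]), array([52, 54, 53], dtype=uint8)), (40, array([359., 204.]), array([53, 52, 50], dtype=uint8)), (50, array([359., 206.]), array([53, 53, 51], dtype=uint8)), (58, array([359., 207.]), array([52, 55, 53], dtype=uint8)), (65, array([359., 208.]), array([47, 44, 44], dtype=uint8))]
wrist [(3, array([317., 333.]), array([23, 21, 25], dtype=uint8)), (12, array([317., 333.]), array([23, 21, 25], dtype=uint8)), (20, array([316., 334.]), array([26, 22, 26], dtype=uint8)), (30, array([316., 335.]), array([24, 22, 26], dtype=uint8)), (40, array([316., 335.]), array([24, 22, 26], dtype=uint8)), (50, array([316., 336.]), array([26, 26, 28], dtype=uint8)), (58, array([315., 337.]), array([27, 24, 27], dtype=uint8)), (65, array([315., 337.]), array([27, 24, 27], dtype=uint8))]
[(array([326, 160,  17,  18, 155], dtype=int32), array([333.39354839, 168.22580645])), (array([307, 186,  10,   7,  43], dtype=int32), array([312.11627907, 189.20930233]))]
```

The grip blob in the side picture is centred at (333.4,168.2), against (333,168) predicted for the collar seated. Last check: that nothing else moved and the tray is down.

```bash
python3 - <<'E'
import cv2,numpy as np
o=cv2.imread('pics/side0.png').astype(int);b=cv2.imread('pics/side9.png').astype(int)
d=np.abs(o-b).sum(2)
for n,(x,y,w,h) in dict(jar=(385,150,30,45),bowl=(338,135,36,30),spatula=(130,295,128,58),yellowpin=(232,258,24,50),yellowtube=(355,225,32,42),handle=(296,196,50,38)).items():
    print(n,'changed px',(d[y:y+h,x:x+w]>90).sum(),'of',w*h)
T=cv2.imread('pics/top9.png');t=cv2.cvtColor(T,cv2.COLOR_BGR2GRAY)
g=(t>105).astype('u1');m=np.zeros_like(g);m[88:172,272:345]=1
n,_,st,ce=cv2.connectedComponentsWithStats(g*m);print([(st[k].tolist(),ce[k].round()) for k in range(1,n) if st[k][4]>30])
E
```

```text
jar changed px 56 of 1350
bowl changed px 15 of 1080
spatula changed px 0 of 7424
yellowpin changed px 0 of 1200
yellowtube changed px 0 of 1344
handle changed px 240 of 1900
[([272, 88, 4, 29, 63], array([273.,  98.])), ([292, 93, 35, 7, 159], array([309.,  96.])), ([335, 124, 10, 48, 145], array([342., 157.])), ([295, 136, 36, 9, 209], array([313., 140.])), ([284, 150, 36, 6, 126], array([301., 153.]))]
```

```bash
python3 -c "
from h import *
print(r.hand_in())"
```

```text
the job is handed in; nothing more can be done
None
```

I finished the job and handed it in at about 21 s of robot time; the hand-in reported no verdict.

**Tray:** I lifted it by the bar to about 0.8 rad and all three steel tubes rolled into the pan. I lowered it at about 0.5 rad/s or slower. The last top picture shows the three tubes in the pan. Just after I let go of the handle, the tray matched its first side picture to within about 0.3 px.

**Pin:**
- I tilted it to about 35° in the pads against the far edge of its stand, then put it through the slot and swept its tip along the floor. It dropped into the hole at about y = +4.5 mm by estimate.
- I pushed it in until contact. The push ended 38.6 mm below the floor contact, against 39 mm expected for the collar on the lug, and I let go there.
- The grip is where a seated pin should be in the side picture, within about half a pixel.

**Disagreements and doubts:**
- **Floor depth:** contact came about 5 mm shallower than my estimate. I put this down to an offset in my lock and tip estimate, because the hole and collar depths agree with each other.
- **Bar slip:** the bar slid a few mm in the pads while I held the tray. The wrist force briefly read about 42 N with the tray already on its rest. I backed off before letting go.
- **Final comparison:** the spatula and both yellow look-alikes show no change. The jar, bowl and handle areas show small changes (56, 15 and 240 pixels). I take these to be shadows and the tubes having gone. I had used up my 12 picture views, so these last checks were numeric only.

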